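Lay out the comparison tray at the microscope

ROBOT

A 7-joint arm with a two-finger parallel gripper is mounted at the origin on a cart in front of the work surface, level with it; the furniture and walls round the work are solid. World frame = base frame: x ahead of the robot, y to its left, z up, the work surface at z = 0. Lengths are in m, angles in rad, forces in N, time in s.
With the tool pointing down it reaches from about 0.35 to 0.9 m from the base axis. Payload 19.9 kg.
Tool frame: the origin (TCP) lies between the finger pads; the fingertips stand 19 mm ahead of it and the grasp point (between the pads) is the TCP; z points along the fingers, y is the direction in which the jaws open and shut (so a half turn about z gives the same grasp; the last joint's range is limited). The gripper opens to 94 mm and grips with 3 to 60 N. Pads are 16 mm wide; open, the fingers measure 119 mm over their backs; the gripper's body (75 mm by 177 mm) begins 78 mm behind the grasp point.
Start: joints at [1.113, 0.417, -0.01, 1.614, 0.005, 1.111, -0.053], TCP at [0.253, -0.571, 0.224] pointing down, gripper open.
Joint ranges: [-2.81, 2.81], [-0.39, 2.02], [-1.27, 1.25], [0.06, 2.57], [-1.19, 4.33], [0.19, 2], [-2.82, 2.82]. Speed limits (rad/s): [1.89, 1.89, 2.39, 2.39, 3.01, 3.01, 3.01].

INTERFACE

Orientations are given as a 3x3 rotation matrix whose columns are the frame's x, y, z axes.
In Python, from rig import robot gives the robot as it stands. Calls block until the motion is done:
- robot.move_ptp(position, orientation): joint-space move of the TCP to a pose.
- robot.move_linear(position, velocity=0.15, frame=None, threshold=None): straight line of the TCP; frame=None keeps the orientation; velocity is the mean speed in m/s. With threshold (N) it stops when the force on the tool has changed by that much, and returns True; else False.
- robot.goto_joints(angles): joint-space move.
- robot.gripper_to(opening): finger opening in m; the grip force is fixed at half the most; returns when the fingers have stopped.
- robot.pause(seconds).
- robot.ik(position, orientation): joint angles nearest the present ones, or None.
- robot.get_state(): the state.
- robot.grab_frame(name): name is "scene" or "top" or "wrist"; returns the picture (384x512x3 uint8, red, green, blue); there is no depth.
- robot.camera_info(name): a dict with "fx", "fy", "cx", "cy" (pixels), "rvec" (rotation vector, rad) and "tvec" (3), from world to camera coordinates, as OpenCV has them. Camera axes: x right, y down, z forward; pixel columns grow to the right and rows downward; lengths in m; the calibration is good to about 2 mm. A picture is of the moment at which its call begins: read the wrist's pose just before it. camera_info takes no time and is no camera call; for the wrist camera it gives the pose at the moment of the call.
A pose or a line that the arm cannot do raises robot.PlanningError and nothing moves.
- robot.sign_off(): hands the job in, once; it reports no verdict.
The state is a dict: "time": time; "qpos": joint angles; "joint_vel": joint speeds; "effort": joint torques, N m; "ee_pos": TCP position; "tool_rot": TCP orientation; "force": force on the tool from outside, world axes, zero at the start; "moment": the same for the moment, N m; "opening": finger opening in m.
Only numpy, scipy, OpenCV 4.12 (cv2) and the standard library are available. Lean on these libraries where they do the work, as an engineer would, in place of code of your own. Each camera call takes 0.05 s, during which the arm holds its last target.

TASK

Lay out the inlay tray for a comparison at the microscope: put the hand lens into the lens-shaped cut-out, the flat wooden case into the oblong pocket, and the three round specimen mounts, polished faces up, into the row of three wells so that the small mount stands in the middle between the two large ones. Everything must sit fully down in its recess and be let go; never tip a mount over, and leave the marker pen and the dropper bottle where they are.

Things in the scene. Friction and masses are not known exactly. Their poses are not given: they have to be found in the camera images.
- lens: Black hand magnifier lying flat, 110 mm long, 12 thick, 45 g. Origin: centre of its underside, z up. Round head (45 mm, centre 32 mm from the origin) towards local +y; handle (16 mm wide, 2 to 10 mm above the underside) towards -y, ending at -55. Balance point at y = +16 mm; grip across the handle at y = -9. Starts on the 2 mm mat.
- slide_case: Flat wooden box with a small brass clasp, 42 mm wide (local x), 90 mm long (local y), 16 mm high, lid shut and fixed. Origin: centre of its underside, z up; 60 g. Either way round fits its pocket. Starts on the 2 mm mat.
- small_mount: The small round specimen mount: resin disc 25 mm across, 20 mm high, upright, bright metal piece in its polished top face. Origin: centre of its underside, z up. Starts on a fixed 2 mm light mat on the bench.
- large_mount_a: A large round specimen mount: resin disc 30 mm across, 16 mm high, upright, bright metal piece in its polished top face. Origin: centre of its underside, z up. Starts on a fixed 2 mm light mat on the bench. Either large mount may take either side.
- large_mount_b: A large round specimen mount: resin disc 30 mm across, 15 mm high, upright, bright metal piece in its polished top face. Origin: centre of its underside, z up. Starts on a fixed 2 mm light mat on the bench. Either large mount may take either side.
- lens_inlay: Fixed grey plastic inlay, 66 (local x) x 146 (y) x 12 mm, one of three side by side in any order in a fixed tray. Origin: centre of its underside, z up; black recess floor at local z = 6 mm, top at 12. Lens-shaped cut-out: round pocket 51 mm wide centred at y = +32, slot 22 mm wide to y = -58; the seated lens has the inlay's origin and axes. Finger trough right across, y = -23 to +5, as deep.
- case_inlay: Fixed grey plastic inlay, 66 (local x) x 146 (y) x 12 mm, one of three side by side in any order in a fixed tray. Origin: centre of its underside, z up; black recess floor at local z = 6 mm, top at 12. Inlays are 67 mm apart, centre to centre. Oblong pocket 48 (x) by 96 mm (y) about the origin; finger trough, as deep, across the full width within 15 mm of the middle.
- well_inlay: Fixed grey plastic inlay, 66 (local x) x 146 (y) x 12 mm, one of three side by side in any order in a fixed tray. Origin: centre of its underside, z up; black recess floor at local z = 6 mm, top at 12. Inlays are 67 mm apart, centre to centre. Three equal round wells 35 mm across at local y = -44, 0 and +44 mm; fingers closing along x clear the neighbouring mounts.
- marker_pen: Bystander: white marker pen with a blue cap, 135 mm long, lying on the bench near its front edge. Leave it alone. Origin: centre of its underside.
- dropper_bottle: Bystander: brown dropper bottle, 33 mm across, 102 mm high, standing on the bench. Leave it alone. Origin: centre of its underside.

How it is judged:
At the end, for the whole second after the job is handed in: Lens, case and three mounts lie flat in their recesses, under 2.5 mm off the floor and within 0.1 rad of level, origins within 9 mm of true: lens in its cut-out, case in its pocket, small mount in the middle well, a large mount in each outer well; all at rest and released (z of lens in the frame of lens_inlay between 0.003 and 0.0085 m and angle between each of lens, slide_case, small_mount, large_mount_a, large_mount_b's own z axis and vertical below 0.1 rad and linear speed of each of lens, slide_case, small_mount, large_mount_a, large_mount_b below 0.02 m/s and horizontal distance between lens and lens_inlay below 0.009 m and z of slide_case in the frame of case_inlay between 0.003 and 0.0085 m and horizontal distance between slide_case and case_inlay below 0.009 m and z of small_mount in the frame of well_inlay between 0.003 and 0.0085 m and horizontal distance between small_mount and well_inlay below 0.009 m and z of large_mount_a in the frame of well_inlay between 0.003 and 0.0085 m and z of large_mount_b in the frame of well_inlay between 0.003 and 0.0085 m and ((x of large_mount_a in the frame of well_inlay between -0.009 and 0.009 m and y of large_mount_a in the frame of well_inlay between 0.035 and 0.053 m and x of large_mount_b in the frame of well_inlay between -0.009 and 0.009 m and y of large_mount_b in the frame of well_inlay between -0.053 and -0.035 m) or (x of large_mount_a in the frame of well_inlay between -0.009 and 0.009 m and y of large_mount_a in the frame of well_inlay between -0.053 and -0.035 m and x of large_mount_b in the frame of well_inlay between -0.009 and 0.009 m and y of large_mount_b in the frame of well_inlay between 0.035 and 0.053 m))); the robot touches nothing.
It fails at once if a specimen mount is tipped over (angle between any of small_mount, large_mount_a, large_mount_b's own z axis and vertical above 0.8 rad).
It fails at once if the marker pen or the dropper bottle is disturbed (moved over 30 mm or the bottle upset) (distance of any of marker_pen, dropper_bottle from where it was at the start of the episode above 0.03 m or angle between dropper_bottle's own z axis and vertical above 0.5 rad).
It also fails if it takes over 125 s, if anything falls off the work surface, if the arm or the gripper's body presses on something with over 40 N, if the wrist force passes 120 N, or if a joint passes its speed limit or range.

## Working session

There is one attempt and no reset: what is moved stays moved. The work goes in short steps, each a Python script; the robot and the scene stay as the last script left them, time stands still between calls to the robot, and variables do not carry over. Pictures are saved under pics/ and viewed, and the job is handed in when it is done.

```bash
ls; mkdir -p pics; python3 - <<'E'
from rig import robot
import cv2
s=robot.get_state();print(s['time'],s['ee_pos'],s['opening'])
for n in("scene","top","wrist"):
    cv2.imwrite(f"pics/a_{n}.png",robot.grab_frame(n)[:,:,::-1]);c=robot.camera_info(n);print(n,c)
E
```

```text
pics
0.0 [ 0.25288704 -0.57116764  0.22382376] 0.09418011918315608
scene {'fx': 391.0689810227841, 'fy': 391.0689810227841, 'cx': 261.71412754793124, 'cy': 188.2929852316752, 'rvec': array([ 2.36724567, -0.23822466,  0.0732363 ]), 'tvec': array([-0.48561601,  0.07154586,  0.93526199])}
top {'fx': 480.91771121046924, 'fy': 480.91771121046924, 'cx': 256.5920026226373, 'cy': 185.15558467853833, 'rvec': array([ 2.1337876 , -2.12055211,  0.18455401]), 'tvec': array([-0.03023824,  0.50822686,  1.0562408 ])}
wrist {'fx': 272.83903849840016, 'fy': 272.83903849840016, 'cx': 254.19045213521633, 'cy': 193.64295371939363, 'rvec': array([-2.4378653 ,  1.5860851 ,  0.21780152]), 'tvec': array([-0.62362934, -0.02727829,  0.3912922 ])}
```

View pics/a_scene.png

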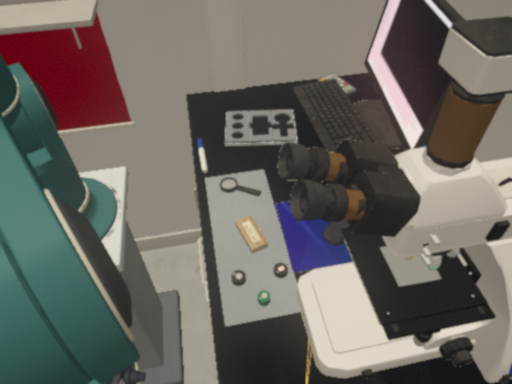

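View pics/a_top.png

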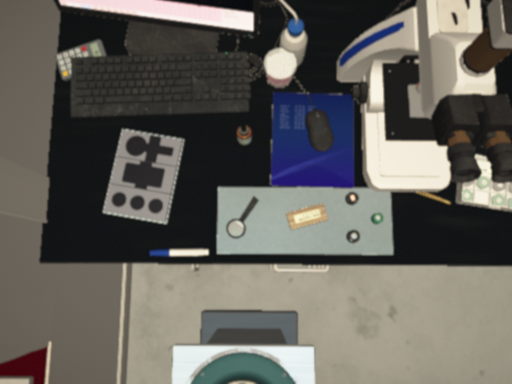

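View pics/a_wrist.png

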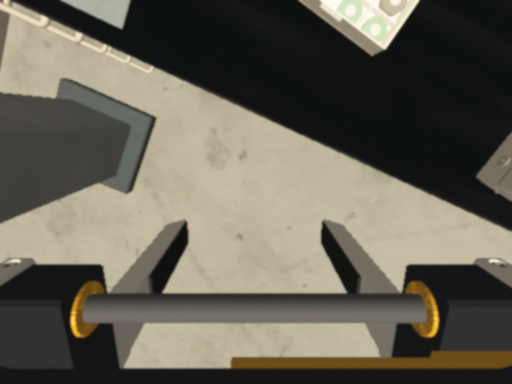

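The top view shows the tray at about (145,175), the lens at (240,217) and the case at (307,216). The mounts are at (352,198), (377,217) and (352,236), the bottle at (244,133) and the pen at (180,253). Next I'll enlarge the crops and get rough world positions.

```bash
cat > h.py <<'E'
from rig import robot
import numpy as np, cv2
def ray(c,uv,z):
    R,_=cv2.Rodrigues(np.array(c['rvec']));t=np.array(c['tvec'])
    o=-R.T@t
    uv=np.atleast_2d(np.array(uv,float))
    d=np.c_[(uv[:,0]-c['cx'])/c['fx'],(uv[:,1]-c['cy'])/c['fy'],np.ones(len(uv))]@R
    return o+d*((z-o[2])/d[:,2])[:,None]
def proj(c,P):
    K=np.array([[c['fx'],0,c['cx']],[0,c['fy'],c['cy']],[0,0,1]])
    return cv2.projectPoints(np.array(P,float).reshape(-1,3),np.array(c['rvec']),np.array(c['tvec']),K,None)[0].reshape(-1,2)
def down(a):  # jaw (tool y) axis at world angle a, z down
    y=np.array([np.cos(a),np.sin(a),0]);z=np.array([0,0,-1.]);x=np.cross(y,z)
    return np.c_[x,y,z]
E
python3 - <<'E'
from h import *
im=cv2.imread("pics/a_top.png");c=robot.camera_info("top")
for n,p,z in [("tray",(145,175),.012),("lens head",(236,228),.01),("lens end",(254,199),.01),("case",(307,216),.018),("m1",(352,198),.02),("green",(377,217),.02),("m2",(352,236),.02),("bottle",(244,133),.1),("pen",(180,253),.015),("matcorner",(217,188),0),("mat2",(393,255),0)]:
    print(n,ray(c,p,z)[0].round(3))
a=cv2.resize(im[120:230,95:195],None,fx=5,fy=5,interpolation=cv2.INTER_CUBIC);cv2.imwrite("pics/b1.png",a)
a=cv2.resize(im[180:262,210:400],None,fx=4.2,fy=4.2,interpolation=cv2.INTER_CUBIC);cv2.imwrite("pics/b2.png",a)
E
```

```text
tray [0.537 0.238 0.012]
lens head [0.413 0.02  0.01 ]
lens end [ 0.482 -0.021  0.01 ]
case [ 0.441 -0.144  0.018]
m1 [ 0.484 -0.249  0.02 ]
green [ 0.44  -0.306  0.02 ]
m2 [ 0.395 -0.247  0.02 ]
bottle [0.616 0.001 0.1  ]
pen [0.354 0.148 0.015]
matcorner [0.509 0.067 0.   ]
mat2 [ 0.354 -0.345  0.   ]
```

View pics/b1.png

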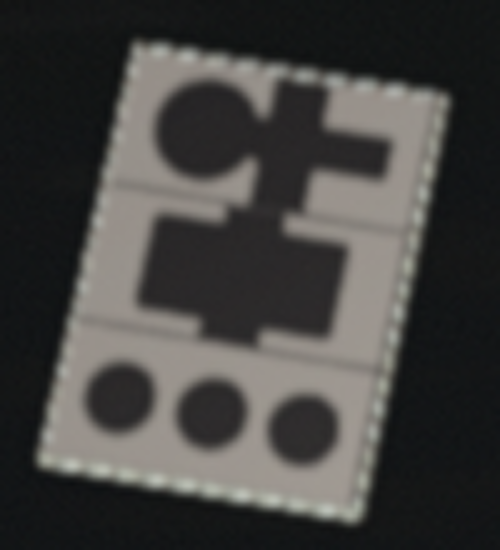

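View pics/b2.png

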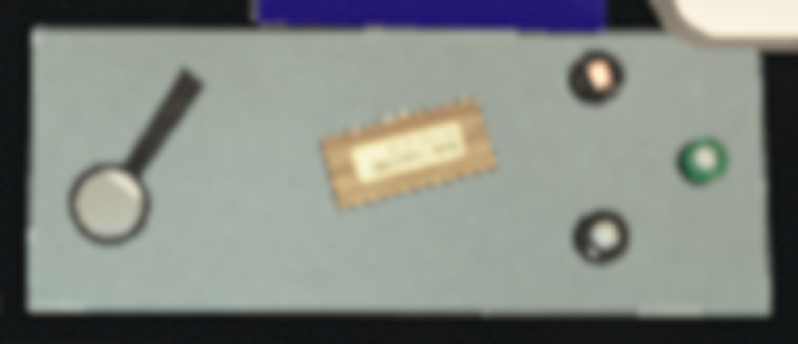

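The green-rimmed mount at (377,217) looks smaller than the two black ones, so I take it as the small one. The lens head points towards the front left. I'll do precise mask measurements in the top view, and take wrist views over the mat and tray to cross-check.

```bash
cat > wv.py <<'E'
from h import *
import sys,json
x,y,z,a,n=[float(v) for v in sys.argv[1:5]]+[sys.argv[5]]
robot.move_ptp([x,y,z],down(np.radians(a)))
c=robot.camera_info("wrist");im=robot.grab_frame("wrist")
cv2.imwrite(f"pics/{n}.png",im[:,:,::-1]);json.dump({k:np.array(v).tolist() for k,v in c.items()},open(f"pics/{n}.json","w"))
s=robot.get_state();print(s['time'],s['ee_pos'],s['qpos'].round(2))
R,_=cv2.Rodrigues(np.array(c['rvec']));print("cam",-R.T@c['tvec'],"fwd",R[2])
E
python3 - <<'E'
from h import *
for p in [(.40,-.2,.30),(.45,.2,.30)]:
  for a in (0,180,45,-10,170,90): print(p,a,robot.ik(p,down(np.radians(a))))
E
python3 wv.py .38 -.20 .30 0 w1
```

```text
(0.4, -0.2, 0.3) 0 [ 0.80953296  0.03530713 -0.42265001  1.92188202  0.0156124   1.18755038
  0.38127773]
(0.4, -0.2, 0.3) 180 [ 4.49715258e-01  2.27494763e-02 -5.57706490e-02  1.93223057e+00
  1.36766451e-03  1.18664829e+00 -2.74814620e+00]
(0.4, -0.2, 0.3) 45 [ 0.89251463  0.0390788  -0.50778677  1.91963654  0.02048167  1.18787676
  1.16279699]
(0.4, -0.2, 0.3) -10 [ 0.78312806  0.03419673 -0.39561651  1.92261212  0.01420769  1.18745838
  0.2078723 ]
(0.4, -0.2, 0.3) 170 None
(0.4, -0.2, 0.3) 90 [ 0.97427389  0.04329803 -0.59200065  1.91750828  0.02603844  1.18826497
  1.94378242]
(0.45, 0.2, 0.3) 0 [ 0.51056139  0.25577064 -1.14575396  1.81214506  0.2468888   1.23180429
 -0.70624708]
(0.45, 0.2, 0.3) 180 [ 0.46753643  0.23515329 -1.08547994  1.81295286  0.22082553  1.22524642
  2.45936375]
(0.45, 0.2, 0.3) 45 [ 0.53282189  0.26841496 -1.17849462  1.81174667  0.26246227  1.23603516
  0.06473516]
(0.45, 0.2, 0.3) -10 [ 0.50182126  0.25121223 -1.13321929  1.81230518  0.24120183  1.230318
 -0.87552736]
(0.45, 0.2, 0.3) 170 [ 0.46753643  0.23515329 -1.08547994  1.81295286  0.22082553  1.22524642
  2.28483082]
(0.45, 0.2, 0.3) 90 [ 0.54860014  0.27842736 -1.20253237  1.81147268  0.27460029  1.23949802
  0.83886703]
1.6833 [ 0.379802   -0.20102404  0.29971414] [ 0.83 -0.   -0.42  1.96 -0.    1.19  0.42]
cam [ 0.38037279 -0.12279678  0.45903747] fwd [-0.00117182 -0.26537123 -0.9641456 ]
```

```bash
python3 - <<'E'
from h import *
im=cv2.imread("pics/a_top.png");c=robot.camera_info("top")
U=cv2.resize(im,None,fx=4,fy=4,interpolation=cv2.INTER_CUBIC)
def unup(p): return (np.array(p,float)+.5)/4-.5
# tray
g=cv2.cvtColor(U,cv2.COLOR_BGR2GRAY)
x0,y0,x1,y1=95*4,120*4,195*4,230*4
t=(g>85).astype(np.uint8);m=np.zeros_like(t);m[y0:y1,x0:x1]=t[y0:y1,x0:x1]
cs,h=cv2.findContours(m,cv2.RETR_CCOMP,cv2.CHAIN_APPROX_NONE)
for i,k in enumerate(cs):
    A=cv2.contourArea(k)
    if A>500:
        M=cv2.moments(k);p=unup((M['m10']/M['m00'],M['m01']/M['m00']))
        r=cv2.minAreaRect(k)
        print(A,h[0][i][3],p.round(1),ray(c,p,.012)[0].round(4),"rect",ray(c,unup(r[0]),.012)[0].round(4),np.array(r[1])/4)
E
```

```text
91156.5 -1 [143.5 176.1] [0.5346 0.2412 0.012 ] rect [0.5356 0.242  0.012 ] [66.5083847  90.09371948]
2382.5 0 [155.2 205.5] [0.4645 0.2103 0.012 ] rect [0.4646 0.2104 0.012 ] [13.25825119 14.14213562]
2399.5 0 [136.9 202.3] [0.4719 0.2537 0.012 ] rect [0.4717 0.2536 0.012 ] [13.43502712 14.31891251]
2402.0 0 [118.5 199.1] [0.4792 0.2972 0.012 ] rect [0.4793 0.297  0.012 ] [13.25825119 14.31891251]
25431.5 0 [144.9 162.1] [0.5685 0.2395 0.012 ] rect [0.5688 0.2333 0.012 ] [47.40015793 54.49423981]
```

View pics/w1.png

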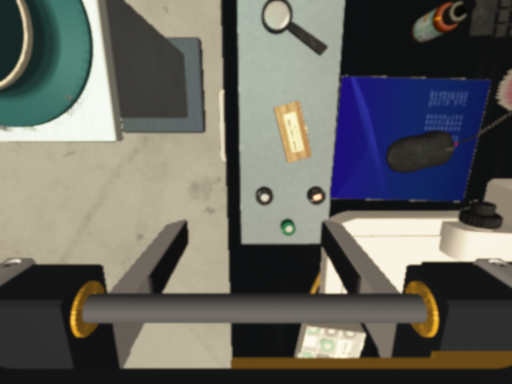

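The wells are 44.05 mm apart at z = 12 mm, which matches the 44 given. In the wrist view (w1) the black mounts are at (264,195) and (316,195), the green one at (288,227), the case at (294,131) and the lens head at (277,14). Now I'll measure the objects in both views.

```bash
cat > meas.py <<'E'
from h import *
import json
def load(n): return cv2.imread(f"pics/{n}.png"),json.load(open(f"pics/{n}.json"))
def blobs(im,c,z,S=4,lo=3e-5):
    """objects on mat: non-mat-coloured blobs inside the mat; returns contours in world at z"""
    U=cv2.resize(im,None,fx=S,fy=S,interpolation=cv2.INTER_CUBIC)
    return U
E
python3 - <<'E'
from meas import *
ct=robot.camera_info("top");it=cv2.imread("pics/a_top.png");iw,cw=load("w1")
mat=np.array([[.365,-.335,.002],[.365,.06,.002],[.503,.06,.002],[.503,-.335,.002]])
for n,im,c in(("top",it,ct),("wrist",iw,cw)):
    S=4;U=cv2.resize(im,None,fx=S,fy=S,interpolation=cv2.INTER_CUBIC)
    poly=((proj(c,mat)+.5)*S-.5).astype(np.int32)
    msk=np.zeros(U.shape[:2],np.uint8);cv2.fillPoly(msk,[poly],255)
    ref=np.median(U[msk>0],axis=0);d=np.abs(U.astype(int)-ref).max(2)
    m=((d>35)&(msk>0)).astype(np.uint8)
    cs,_=cv2.findContours(m,cv2.RETR_EXTERNAL,cv2.CHAIN_APPROX_NONE)
    print(n,ref)
    for k in cs:
        if cv2.contourArea(k)<300: continue
        P=(k[:,0]+.5)/S-.5
        z=.012; W=ray(c,P,z)[:,:2].astype(np.float32)*1000
        r=cv2.minAreaRect(W);e=cv2.fitEllipse(W)
        M=cv2.moments(W.reshape(-1,1,2));cen=(M['m10']/M['m00'],M['m01']/M['m00'])
        print(" cen",np.round(cen,1),"rect",np.round(r[0],1),np.round(r[1],1),round(r[2],1),"area-d",round(2*(cv2.contourArea(W)/np.pi)**.5,1))
E
```

```text
top [157. 168. 161.]
 cen [ 396.2 -250. ] rect [ 396.1 -250. ] [30.6 33.8] 23.3 area-d 32.1
 cen [ 438.2 -307. ] rect [ 438.5 -307.1] [25.7 30.2] 24.9 area-d 28.1
 cen [ 443.  -143.9] rect [ 442.4 -143.9] [39.4 89.9] 14.9 area-d 62.6
 cen [429.7  10.3] rect [ 4.354e+02 -1.000e-01] [ 46.7 107.9] 46.6 area-d 57.3
 cen [ 485.  -249.6] rect [ 484.9 -249.7] [30.3 33.5] 43.9 area-d 32.1
wrist [159. 174. 169.]
 cen [ 498.2 -312.7] rect [ 498.1 -312.1] [36.1  4.7] 89.9 area-d 13.3
 cen [ 438.2 -306.3] rect [ 438.2 -306.4] [26.3 33.8] 19.8 area-d 30.2
 cen [ 396.3 -249.3] rect [ 396.3 -249.1] [34.5 31.6] 89.9 area-d 33.1
 cen [ 484.4 -248.7] rect [ 484.4 -248.7] [30.8 35.4] 39.9 area-d 33.2
 cen [ 441.9 -144.1] rect [ 442.9 -143.8] [43.8 90.6] 15.2 area-d 67.8
 cen [430.1   8.2] rect [434.4  -0.5] [ 48.4 108.5] 46.0 area-d 58.6
```

Both views agree to about 1 mm, and the sizes fit: the green blob is 26 mm wide and the case 90 mm long. The lens axis needs its own fit, from the head circle and the handle.

```bash
python3 - <<'E'
from meas import *
ct=robot.camera_info("top");it=cv2.imread("pics/a_top.png");iw,cw=load("w1")
mat=np.array([[.37,-.06,.002],[.37,.06,.002],[.503,.06,.002],[.503,-.06,.002]])
for n,im,c in(("top",it,ct),("wrist",iw,cw)):
    S=4;U=cv2.resize(im,None,fx=S,fy=S,interpolation=cv2.INTER_CUBIC)
    poly=((proj(c,mat)+.5)*S-.5).astype(np.int32)
    msk=np.zeros(U.shape[:2],np.uint8);cv2.fillPoly(msk,[poly],255)
    ref=np.median(U[msk>0],axis=0);d=np.abs(U.astype(int)-ref).max(2)
    m=((d>35)&(msk>0)).astype(np.uint8)
    cs,_=cv2.findContours(m,cv2.RETR_EXTERNAL,cv2.CHAIN_APPROX_NONE)
    k=max(cs,key=cv2.contourArea);f=np.zeros_like(m);cv2.drawContours(f,[k],-1,1,-1)
    ys,xs=np.nonzero(f);W=ray(c,(np.c_[xs,ys]+.5)/S-.5,.010)[:,:2]*1000
    h=np.array([413,20.])
    for _ in range(6):  # circle fit on head boundary
        B=ray(c,(k[:,0]+.5)/S-.5,.010)[:,:2]*1000
        far=W[np.linalg.norm(W-h,axis=1)>35];ax=(h-far.mean(0));ax/=np.linalg.norm(ax)
        Q=B[((B-h)@ax)>-12]; A=np.c_[2*Q,np.ones(len(Q))];s=np.linalg.lstsq(A,(Q**2).sum(1),rcond=None)[0];h=s[:2];r=(s[2]+h@h)**.5
    vx,vy,x0,y0=cv2.fitLine(far.astype(np.float32),cv2.DIST_L2,0,.01,.01).ravel();v=np.array([vx,vy]);v*=np.sign(v@ax)
    t=(B-h)@ax;print(n,"head",h.round(1),"r",r.round(1),"ang head-handle",np.degrees(np.arctan2(*ax[::-1])).round(2),"line",np.degrees(np.arctan2(*v[::-1])).round(2),"origin",(h-32*ax).round(1),"len",t.min().round(1),t.max().round(1),"grip",(h-41*ax).round(1))
E
```

```text
top head [413.2  21.2] r 23.2 ang head-handle 146.94 line 147.88 origin [440.    3.8] len -87.2 23.4 grip [447.5  -1.1]
wrist head [413.   19.9] r 23.4 ang head-handle 147.55 line 147.72 origin [440.    2.7] len -86.7 24.5 grip [447.5  -2.1]
```

```bash
python3 wv.py .47 .16 .32 -9.6 w2
```

```text
3.125 [0.47031883 0.15876657 0.31977449] [ 0.46  0.19 -0.95  1.78  0.16  1.26 -0.7 ]
cam [0.48372945 0.23606415 0.47894453] fwd [-0.04556275 -0.2623143  -0.96390624]
```

View pics/w2.png

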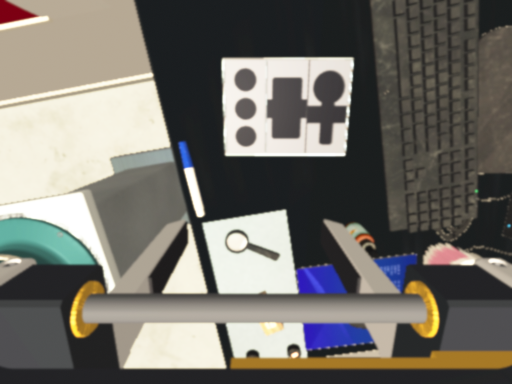

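The lens's length (111 mm) and head radius fit. In w2 the tray is at (288,106), with its wells on the left at columns 245-246. I'll measure the wells in this view and triangulate their height.

```bash
python3 - <<'E'
from meas import *
ct=robot.camera_info("top");it=cv2.imread("pics/a_top.png");iw,cw=load("w2")
P={}
for n,im,c,(x0,y0,x1,y1) in(("top",it,ct,(95,120,195,230)),("w",iw,cw,(215,50,360,162))):
    U=cv2.resize(im,None,fx=4,fy=4,interpolation=cv2.INTER_CUBIC);g=cv2.cvtColor(U,cv2.COLOR_BGR2GRAY)
    roi=g[y0*4:y1*4,x0*4:x1*4];th,_=cv2.threshold(roi,0,255,cv2.THRESH_OTSU)
    m=(roi>th).astype(np.uint8);cs,h=cv2.findContours(m,cv2.RETR_CCOMP,cv2.CHAIN_APPROX_NONE)
    L=[]
    for i,k in enumerate(cs):
        A=cv2.contourArea(k)
        if h[0][i][3]>=0 and A>800:
            M=cv2.moments(k);p=np.array([M['m10']/M['m00']+x0*4+.5,M['m01']/M['m00']+y0*4+.5])/4-.5
            w=ray(c,p,.012)[0];L.append((A,w,p))
            print(n,th,A,p.round(2),(w*1000).round(1))
    P[n]=sorted([l for l in L if l[0]<5000],key=lambda l:l[1][1])
# triangulate
def pm(c):
    R,_=cv2.Rodrigues(np.array(c['rvec']));K=np.array([[c['fx'],0,c['cx']],[0,c['fy'],c['cy']],[0,0,1]]);return K@np.c_[R,np.array(c['tvec'])]
X=cv2.triangulatePoints(pm(ct),pm(cw),np.array([l[2] for l in P['top']]).T,np.array([l[2] for l in P['w']]).T)
print((X[:3]/X[3]).T.round(4))
E
```

```text
top 83.0 2345.0 [155.21 205.48] [464.5 210.3  12. ]
top 83.0 2368.0 [136.88 202.26] [471.9 253.7  12. ]
top 83.0 2372.0 [118.54 199.04] [479.2 297.2  12. ]
top 83.0 25223.0 [144.87 162.09] [568.5 239.5  12. ]
w 145.0 4946.0 [245.52 135.86] [464.2 210.6  12. ]
w 145.0 5352.0 [245.26 108.33] [471.6 254.   12. ]
w 145.0 59875.5 [305.98 105.85] [569.9 241.2  12. ]
w 145.0 5860.0 [244.92  79.32] [478.8 297.5  12. ]Traceback (most recent call last):
  File "<stdin>", line 19, in <module>
cv2.error: OpenCV(4.12.0) /io/opencv/modules/calib3d/src/triangulate.cpp:72: error: (-209:Sizes of input arguments do not match) Number of points must be the same in function 'icvTriangulatePoints'
```

The top and wrist views agree to 0.4 mm at z = 12 mm, so the tray stands directly on the bench. Before picking I'll check the microscope base height near the mounts.

```bash
cat > pp.py <<'E'
from meas import *
TA=np.radians(80.4); ty=np.array([np.cos(TA),np.sin(TA)]); tx=np.array([np.sin(TA),-np.cos(TA)])
W0=np.array([.4718,.2538]); C0=W0+.067*tx; L0=C0+.067*tx
ZT=.20
def st(m):
    s=robot.get_state();print(m,round(s['time'],2),s['ee_pos'].round(4),"open",round(s['opening']*1000,1),"F",np.round(s['force'],1))
def pick(xy,tcpz,ang,opening,lift=ZT):
    R=down(np.radians(ang))
    robot.gripper_to(opening)
    robot.move_ptp([*xy,tcpz+.06],R); robot.pause(.15); st("above")
    robot.move_linear([*xy,tcpz+.012],.12)
    hit=robot.move_linear([*xy,tcpz],.03,threshold=10); print("hit",hit)
    robot.gripper_to(0.0); st("closed")
    robot.move_linear([*xy,lift],.2); st("lifted")
def place(xy,tcpz,ang,opening):
    R=down(np.radians(ang))
    robot.move_ptp([*xy,ZT],R); robot.pause(.1)
    robot.move_linear([*xy,tcpz+.014],.15); robot.pause(.25); st("over")
    hit=robot.move_linear([*xy,tcpz],.03,threshold=8); st("low hit=%s"%hit)
    return hit
def release(xy,opening):
    robot.gripper_to(opening); robot.pause(.1)
    p=robot.get_state()['ee_pos']
    robot.move_linear([p[0],p[1],.12],.15); st("released")
E
python3 - <<'E'
from pp import *
ct=robot.camera_info("top");iw,cw=load("w1")
for z in(0,.03,.06,.1): print(z,ray(ct,(368,187),z)[0].round(3),ray(cw,(335,208),z)[0].round(3))
for xy,z,a in [((.4845,-.249),.03,45),((.396,-.25),.03,90),((.438,-.3065),.03,90),(W0,.03,-9.6),(W0+.044*ty,.03,-9.6),(C0,.03,-9.6),(L0-.009*ty,.027,-9.6),((.4425,-.144),.03,15),((.4475,-.0016),.023,57.7)]:
    q=robot.ik([*xy,z],down(np.radians(a)));print(np.round(xy,4),a,None if q is None else q.round(2))
iw=iw[150:330,220:420];cv2.imwrite("pics/b3.png",cv2.resize(iw,None,fx=3,fy=3))
E
```

```text
0 [ 0.514 -0.292  0.   ] [ 0.523 -0.276  0.   ]
0.03 [ 0.508 -0.285  0.03 ] [ 0.514 -0.266  0.03 ]
0.06 [ 0.503 -0.278  0.06 ] [ 0.504 -0.256  0.06 ]
0.1 [ 0.496 -0.269  0.1  ] [ 0.492 -0.242  0.1  ]
[ 0.4845 -0.249 ] 45 [ 0.97  0.66 -0.7   1.93  0.6   0.77  0.71]
[ 0.396 -0.25 ] 90 [ 1.13  0.57 -0.76  2.11  0.62  0.69  1.52]
[ 0.438  -0.3065] 90 [ 1.16  0.67 -0.77  1.95  0.65  0.79  1.58]
[0.4718 0.2538] -9.6 [ 0.03  0.66 -0.74  1.95  0.63  0.78 -1.24]
[0.4791 0.2972] -9.6 [-0.02  0.71 -0.77  1.88  0.67  0.83 -1.31]
[0.5379 0.2426] -9.6 [ 0.1   0.75 -0.78  1.81  0.68  0.87 -1.18]
[0.6024 0.2226] -9.6 [ 0.15  0.84 -0.81  1.67  0.73  0.95 -1.1 ]
[ 0.4425 -0.144 ] 15 [ 0.89  0.57 -0.77  2.12  0.63  0.69 -0.04]
[ 0.4475 -0.0016] 57.7 [ 0.62  0.58 -0.82  2.16  0.69  0.68  0.33]
```

View pics/b3.png

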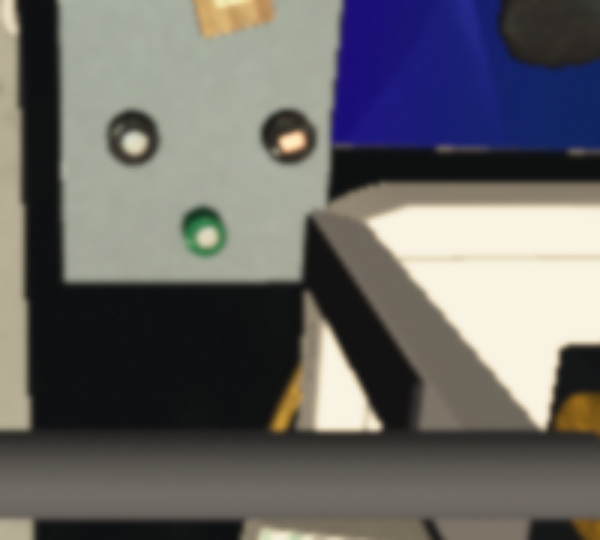

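The microscope base shows only a low grey side wall, and its corner is at about (0.51,-0.28), clear of the planned gripper body positions. I'll start with the small mount, going into the middle well.

```bash
python3 - <<'E'
from pp import *
pick((.438,-.3065),.031,90,.05)
place(W0,.0355,-9.6,.045)
E
```

```text
above 6.24 [ 0.4384 -0.3062  0.0912] open 49.7 F [-0.9 -0.2 -1.1]
hit False
closed 7.88 [ 0.438  -0.3066  0.0311] open 23.8 F [-0.8  0.   1.5]
lifted 8.87 [ 0.4375 -0.3063  0.199 ] open 23.9 F [ 0.  -0.4 -0.4]
over 12.88 [0.4721 0.2538 0.05  ] open 24.2 F [ 0.   0.4 -0.7]
low hit=True 13.32 [0.4717 0.2537 0.0364] open 23.9 F [-0.2  0.9  0.8]
```

Contact came at TCP z = 0.0364, about 5 mm below rim height, so the mount is in the well. Releasing.

```bash
python3 - <<'E'
from pp import *
release(W0,.042)
pick((.3963,-.2497),.0295,90,.05)
place(W0+.044*ty,.034,-9.6,.045)
E
```

```text
released 14.62 [0.4714 0.2531 0.1194] open 42.1 F [ 0.2  0.4 -0.4]
above 17.41 [ 0.3966 -0.2493  0.0895] open 50.1 F [0.1 1.1 0.3]
hit False
closed 18.98 [ 0.3963 -0.2498  0.0296] open 28.6 F [-0.6  0.5  1.7]
lifted 19.98 [ 0.3958 -0.2496  0.1992] open 28.3 F [ 0.4  0.2 -1.8]
over 23.98 [0.4794 0.2972 0.0485] open 28.9 F [-0.3  0.6 -0.2]
low hit=True 24.43 [0.4789 0.2968 0.0346] open 28.8 F [-0.1 -0.1 -0.7]
```

```bash
python3 - <<'E'
from pp import *
release(None,.045)
pick((.4846,-.2491),.0295,45,.05)
if not place(W0-.044*ty,.034,-9.6,.045) or robot.get_state()['ee_pos'][2]<.037:
    release(None,.045)
E
python3 wv.py .45 .15 .22 -9.6 w3
```

```text
released 25.72 [0.4788 0.2964 0.1194] open 44.8 F [-0.4 -0.  -1.3]
above 28.17 [ 0.485  -0.2484  0.0896] open 50.5 F [ 0.8 -0.1 -1. ]
hit False
closed 29.74 [ 0.4846 -0.2491  0.0296] open 28.9 F [-0.6 -0.1  1.6]
lifted 30.74 [ 0.484  -0.2491  0.199 ] open 28.6 F [-0.2  0.1 -1.2]
over 33.94 [0.4648 0.2104 0.0484] open 28.4 F [ 0.3  0.6 -0.4]
low hit=True 34.38 [0.4642 0.2102 0.0347] open 28.7 F [ 1.1 -0.1 -0.6]
released 35.67 [0.4641 0.2097 0.1194] open 44.8 F [ 0.  -0.7 -0.5]
36.2667 [0.44974462 0.14985135 0.21898857] [ 0.57  0.32 -1.12  1.96  0.33  1.07 -0.86]
cam [0.46338946 0.22666275 0.37860225] fwd [-0.04524495 -0.26246129 -0.9638812 ]
```

View pics/w3.png

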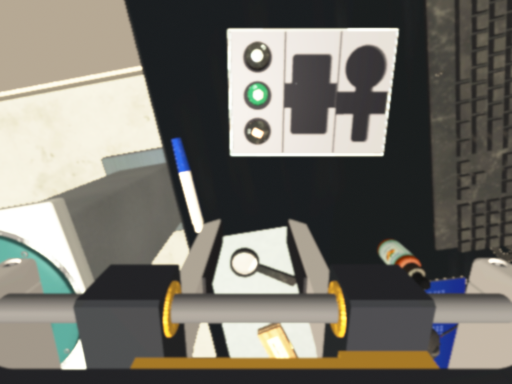

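In w3 all three mounts sit in their wells at (257,55), (257,95) and (257,131), with the green one in the middle. Next is the case.

```bash
python3 - <<'E'
from pp import *
pick((.4425,-.144),.0295,15,.062)
if not place(C0,.034,-9.6,.055) or robot.get_state()['ee_pos'][2]<.037:
    release(None,.054)
E
python3 wv.py .45 .15 .22 -9.6 w4
```

```text
above 38.13 [ 0.4431 -0.1432  0.0899] open 62.1 F [ 0.8  0.1 -0. ]
hit False
closed 39.72 [ 0.4425 -0.144   0.0296] open 39.2 F [ 0.2 -0.2  2.2]
lifted 40.72 [ 0.442  -0.144   0.1991] open 39.6 F [-0.1 -0.1 -0.1]
over 43.71 [0.5381 0.2426 0.0485] open 39.8 F [ 0.6 -0.  -0.9]
low hit=True 44.15 [0.5378 0.2426 0.0349] open 39.7 F [1.  0.3 1.8]
released 45.42 [0.5374 0.2419 0.1193] open 54.1 F [-1.2  0.6 -1.1]
46.1667 [0.45052556 0.15038634 0.21932096] [ 0.59  0.33 -1.15  1.95  0.34  1.07 -0.87]
cam [0.46388934 0.22705523 0.37874845] fwd [-0.04503319 -0.26172916 -0.96409017]
```

View pics/w4.png

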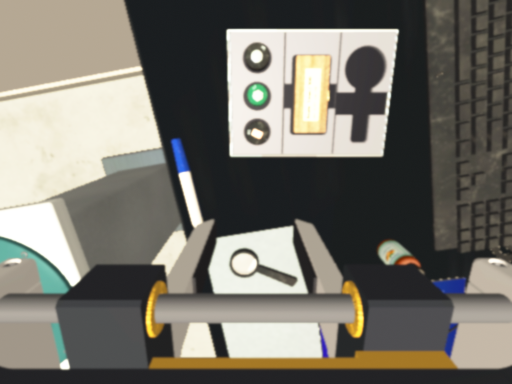

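In w4 the case sits in the oblong pocket at (311,95). The lens is the last item; its handle is gripped 9 mm behind the origin.

```bash
python3 - <<'E'
from pp import *
pick((.4475,-.0016),.0235,57.7,.03)
place(L0-.009*ty,.028,-9.6,.026)
robot.pause(.1)
E
```

```text
above 47.99 [ 0.4479 -0.0012  0.084 ] open 29.9 F [ 0.3 -0.1  0.1]
hit False
closed 49.48 [ 0.4476 -0.0016  0.0236] open 15.4 F [0.  0.  0.3]
lifted 50.51 [ 0.447  -0.0017  0.1993] open 15.4 F [-0.8 -0.1 -0.4]
over 53.44 [0.6027 0.2226 0.0425] open 15.5 F [-0.5 -0.  -0.6]
low hit=True 53.89 [0.6024 0.2224 0.0287] open 15.5 F [ 0.8 -0.4  5.7]
```

```bash
python3 - <<'E'
from pp import *
release(None,.026)
E
python3 wv.py .45 .15 .20 -9.6 w5
python3 wv.py .45 -.10 .30 -9.6 w6
python3 - <<'E'
from h import *
for n in("top","scene"): cv2.imwrite(f"pics/e_{n}.png",robot.grab_frame(n)[:,:,::-1])
im=cv2.imread("pics/e_scene.png");cv2.imwrite("pics/e_s.png",cv2.resize(im[95:160,210:310],None,fx=7,fy=7,interpolation=cv2.INTER_CUBIC))
im=cv2.imread("pics/e_top.png");cv2.imwrite("pics/e_t.png",cv2.resize(im[120:230,95:195],None,fx=5,fy=5,interpolation=cv2.INTER_CUBIC))
im=cv2.imread("pics/w5.png");cv2.imwrite("pics/w5z.png",cv2.resize(im[10:180,210:420],None,fx=3,fy=3,interpolation=cv2.INTER_CUBIC))
E
```

```text
released 55.26 [0.6018 0.2218 0.1192] open 25.8 F [-0.3  0.  -0.3]
56.0833 [0.45072481 0.15023279 0.199642  ] [ 0.39  0.28 -0.89  1.98  0.26  1.   -0.79]
cam [0.46387862 0.22707932 0.3590544 ] fwd [-0.04481285 -0.26173741 -0.9640982 ]
57.1833 [ 0.45026937 -0.09865463  0.2995282 ] [ 1.04  0.11 -0.94  1.88  0.1   1.2  -0.1 ]
cam [ 0.46347316 -0.02181651  0.45884425] fwd [-0.04477766 -0.26129934 -0.96421866]
```

View pics/w5z.png

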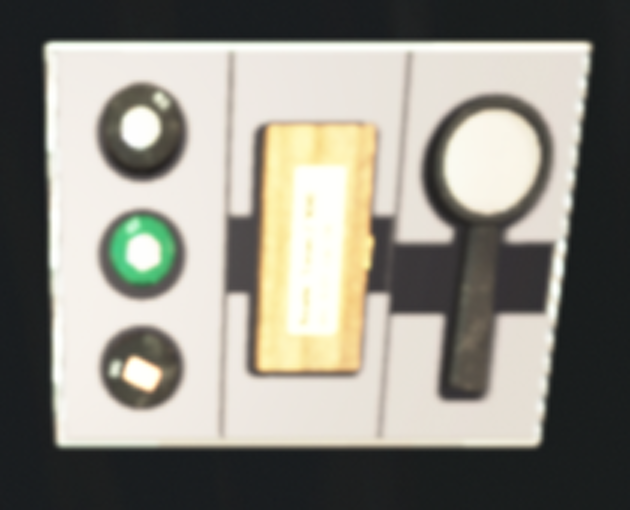

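View pics/e_s.png

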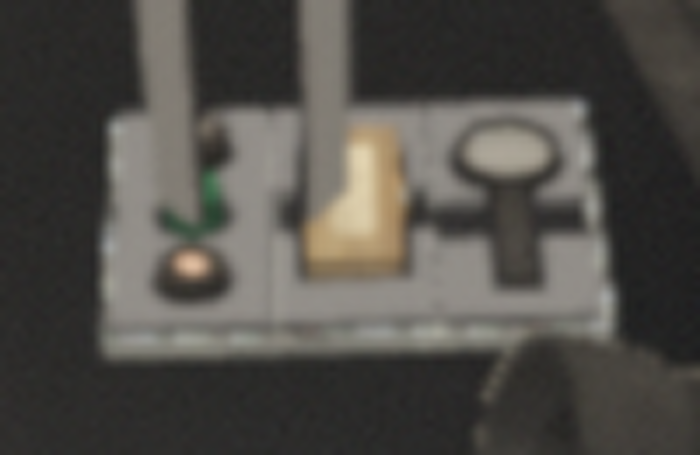

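View pics/e_t.png

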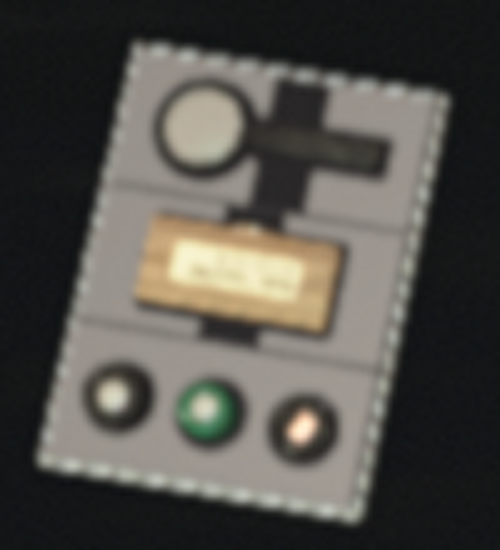

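View pics/e_top.png

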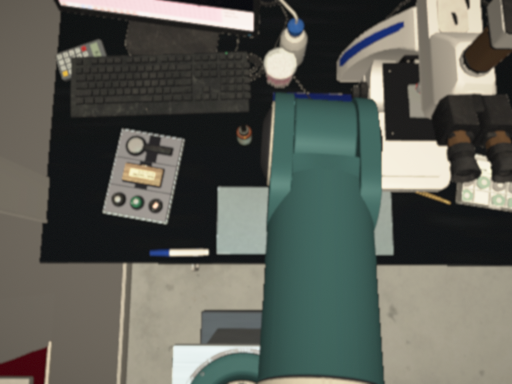

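All five items look seated in w5 and the top view, and the pen (180,253) and bottle (244,133) haven't moved. As a numeric check, I'll compare lens glass, case and mount positions across the two views.

```bash
python3 - <<'E'
from pp import *
ct=robot.camera_info("top");it=cv2.imread("pics/e_top.png");iw,cw=load("w5")
def pm(c):
    R,_=cv2.Rodrigues(np.array(c['rvec']));K=np.array([[c['fx'],0,c['cx']],[0,c['fy'],c['cy']],[0,0,1]]);return K@np.c_[R,np.array(c['tvec'])]
def find(im,c,xy,z,rad,kind):
    U=cv2.resize(im,None,fx=4,fy=4,interpolation=cv2.INTER_CUBIC)
    p=proj(c,[[*xy,z]])[0];e=np.linalg.norm(proj(c,[[xy[0]+rad,xy[1],z]])[0]-p)
    R=np.zeros(U.shape[:2],np.uint8);cv2.circle(R,tuple(int(v) for v in (p+.5)*4),int(e*4),1,-1)
    b,g,r=[U[:,:,i].astype(int) for i in range(3)];hsv=cv2.cvtColor(U,cv2.COLOR_BGR2HSV)
    gr=U.max(2)
    if kind=="glass": m=gr>(.75*np.percentile(gr[R>0],90))
    if kind=="case": m=(r-b)>25
    if kind=="green": m=(g-r)>15
    m=(m&(R>0)).astype(np.uint8)
    k=max(cv2.findContours(m,cv2.RETR_EXTERNAL,cv2.CHAIN_APPROX_NONE)[0],key=cv2.contourArea)
    k=cv2.convexHull(k);M=cv2.moments(k);return np.array([M['m10']/M['m00']+.5,M['m01']/M['m00']+.5])/4-.5
for n,xy,z,rad,kind in[("glass",L0+.032*ty,.013,.020,"glass"),("case",C0,.022,.055,"case"),("small",W0,.026,.017,"green")]:
    a=find(it,ct,xy,z,rad,kind);b=find(iw,cw,xy,z,rad,kind)
    X=cv2.triangulatePoints(pm(ct),pm(cw),a.reshape(2,1),b.reshape(2,1)).ravel();X=X[:3]/X[3]
    d=lambda w:((np.array([tx,ty])@(w[:2]-xy))*1000).round(1)
    print(n,"off top",d(ray(ct,a,z)[0]),"wrist",d(ray(cw,b,z)[0]),"triang",X.round(4))
E
```

```text
glass off top [1.  1.9] wrist [0.8 1.3] triang [0.6102 0.2644 0.0138]
case off top [-0.2 -0.5] wrist [-0.3  2.3] triang [0.5406 0.2457 0.0079]
small off top [-0.7 -1.4] wrist [-0.3  0.5] triang [0.4721 0.2549 0.0167]
```

```bash
python3 - <<'E'
from rig import robot
print(robot.get_state()['time'],robot.sign_off())
E
```

```text
the job is handed in; nothing more can be done
57.2833 None
```

All five items are in the tray and released, and I handed the job in at 57.3 s of the 125 s allowed. The small green mount is in the middle well with a large mount on each side, polished faces up. The lens is in its cut-out and the case is in the oblong pocket.

**Contact while lowering:** Each item made contact 0.6 to 0.9 mm above its planned lowest height. That is well below rim level, so each one had entered its recess.

**Final pictures:** Everything looks seated and level. The pen and bottle are where they started, and the arm is clear at about 0.30 m.

**Measured positions:** The lens, case and small mount are within about 2.5 mm of their targets in both views, against the 9 mm allowed. I checked the two large mounts only by eye in the final pictures.

**Height check that disagreed:** The lens glass came out at 13.8 mm, as expected for a seated lens. The case read 8 mm and the small mount 17 mm, below the true 22 and 26 mm for their top faces. My masks took in the side faces, so those two heights prove nothing. Their seating rests on the contact heights and the pictures.

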